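# Sort the glass offcuts and snap the cullet boxes shut

## Robot

A 7-joint arm with a two-finger parallel gripper is mounted at the origin on the work surface. World frame = base frame: x ahead of the robot, y to its left, z up, the work surface at z = 0. Lengths are in m, angles in rad, forces in N, time in s.
With the tool pointing down it reaches from about 0.4 to 0.85 m from the base axis. Payload 10.4 kg.
Tool frame: the origin (TCP) lies at the very end of the fingers, on their centre line; the grasp point (between the pads) lies bot.grip_depth behind it (bot.grip_depth is the distance from the TCP to the grasp point, in m); z points along the fingers, y is the line along which they close (so a half turn about z gives the same grasp; the last joint's range is limited). The gripper opens to 87 mm and grips with 3 to 60 N. Pads are 19 mm wide; open, the fingers measure 117 mm over their backs; the gripper's body (75 mm by 190 mm) begins 51 mm behind the grasp point.
Start: joints at [-1.255, 0.332, -0.065, 1.46, 0.022, 1.35, -0.088], TCP at [0.208, 0.589, 0.223] pointing down, gripper open.
Joint ranges: [-2.6, 2.6], [-0.5, 2.12], [-1.47, 1.34], [0.16, 2.42], [-1.27, 4.41], [0.06, 2.06], [-2.6, 2.6]. Speed limits (rad/s): [2.22, 2.22, 2.79, 2.79, 3.14, 3.14, 3.14].

## Interface

Orientations are given as a unit quaternion [w, x, y, z].
In Python, from rig import bot, eyes gives the robot as it stands.
- The arm moves only by the tool play_rows, never from a script. Its argument "deltas" is a list of rows, each a list of 5 numbers: the shift along the tool's x, y, z normalised to -1 to 1, where 1 is 30 mm, then the turn about the tool's z normalised to -1 to 1, where 1 is 4 degrees, then the opening in per cent of the stroke, from 0 (shut) to 100 (fully open). A call has 1 to 12 rows; each row shifts and turns the commanded pose from where the row before left it, along the tool's axes as they then stand; what a row does not reach is not made up. A row lasts 1/10 s, in which the tool goes at most 50 mm and 8.59 degrees, less where a joint would pass 70% of its speed; a pose out of reach is approached as far as the arm can. A call with a number of a shift or a turn outside -1 to 1 is refused whole. A call with a gripper value outside its range is refused whole. The fingers move at their own pace and stop on an object; "force" is the grip in N (left out, the last holds). Time passes only in rows, so rows that do not move let the fingers close. It gives the time, the measured TCP pose, the force, the opening and the grip force at its end, in the units of the state.
- bot.read_state(): the state, without advancing time (a new reading comes with each control period).
- eyes.camera(name): name is "side" or "top"; returns the picture (384x512x3 uint8, red, green, blue); there is no depth.
- eyes.get_calibration(name): a dict with "fovy" (degrees; the focal length in pixels is half the picture's height over the tangent of half this angle, whatever the lens; pixels are square), "cx", "cy" (the principal point, pixels), "R" (3x3) and "t" (3): a world point X has camera coordinates R X + t. Camera axes: x right, y down, z forward; pixel columns grow to the right and rows downward; lengths in m; the calibration is good to about 2 mm. A picture is of the moment at which its call begins. get_calibration takes no time and is no camera call.
- bot.close_job(): hands the job in; it is judged then, once.
The state is a dict: "clock": time; "qpos": joint angles; "joint_vel": joint speeds; "effort": joint torques, N m; "position": TCP position; "tool_rot": TCP orientation; "force": force on the tool from outside, world axes, zero at the start; "wrist_torque": the same for the moment, N m; "grip_width": opening from 0.0 (shut) to 1.0 (fully open); "gripper_force": force on a finger pad.
Only numpy, scipy, OpenCV 4.12 (cv2) and the standard library are available. Lean on these libraries where they do the work, as an engineer would, in place of code of your own. Each camera call takes 0.05 s, during which the arm holds its last target. There are 200 camera calls.

## Task

Clear up after a lampworking session: take every glass offcut off the bench and put it in the box of its own colour (green, amber in the box with the orange cover, blue). Once all offcuts are in, press every box's hinged cover down until its catch snaps and holds it fully shut, including the cover of any box that stayed empty. Leave the jars, tools, weight and graphite slab where they are.

Things in the scene. Friction and masses are not known exactly. Their poses are not given: they have to be found in the camera images.
- green_bin: yellow plastic box for green glass, fixed to the bench, with the colour green on its front plate and its cover: 90 (x) x 140 (y) x 55 (z) mm outside, walls and floor 4 mm, open on top. Origin: centre of its underside, on the bench. Its x axis points from the front (robot's side) to the hinge side, z up
- green_cover (a joint): angle of the green cover in rad: 0 = fully shut and flat on the box, about 1.45 to 1.75 = standing open at the start, 1.9 = stop. The hinge is stiff, so the cover stays where it is left (under 1 N at its front edge moves it). Pushed down, it meets a snap catch at about 0.11; pressing its front edge with about 10 N takes it past the catch at about 0.05, and the catch then pulls it to 0 and holds it. Short of the catch it does not stay shut
- green_cover_edge (a point): the place to press on the green cover: on its outer (top) face, 88 mm from the hinge line, in the middle of the width, on a white strip; at box frame -43, 0, 61 mm when shut. The cover is a 6 mm plate, 97 mm from hinge to front edge and 142 mm wide, hinged on the far top edge of the green box: the hinge line runs along the box's y through box frame 45, 0, 55 mm, and the cover's underside passes through it. Upright, its outer face looks away from the robot
- green_offcut1: loose offcut of green glass bar, 44 x 22 x 20 mm (x, y, z), 35 to 70 g, one end chipped; origin: centre of its 44 x 22 underside. May be absent. At first it lies on the dark board in front of the boxes, whose top is 6 mm above the bench; the board is 150 mm (x) x 720 mm (y), centred 425 mm ahead of the robot
- green_offcut2: loose offcut of green glass bar, 44 x 22 x 20 mm (x, y, z), 35 to 70 g, one end chipped; origin: centre of its 44 x 22 underside. May be absent. At first it lies on the dark board in front of the boxes, whose top is 6 mm above the bench; the board is 150 mm (x) x 720 mm (y), centred 425 mm ahead of the robot
- green_offcut3: loose offcut of green glass bar, 44 x 22 x 20 mm (x, y, z), 35 to 70 g, one end chipped; origin: centre of its 44 x 22 underside. May be absent. At first it lies on the dark board in front of the boxes, whose top is 6 mm above the bench; the board is 150 mm (x) x 720 mm (y), centred 425 mm ahead of the robot
- amber_bin: yellow plastic box for amber glass, fixed to the bench, with the colour orange on its front plate and its cover: 90 (x) x 140 (y) x 55 (z) mm outside, walls and floor 4 mm, open on top. Origin: centre of its underside, on the bench. Its x axis points from the front (robot's side) to the hinge side, z up
- amber_cover (a joint): angle of the orange cover in rad: 0 = fully shut and flat on the box, about 1.45 to 1.75 = standing open at the start, 1.9 = stop. The hinge is stiff, so the cover stays where it is left (under 1 N at its front edge moves it). Pushed down, it meets a snap catch at about 0.11; pressing its front edge with about 10 N takes it past the catch at about 0.05, and the catch then pulls it to 0 and holds it. Short of the catch it does not stay shut
- amber_cover_edge (a point): the place to press on the orange cover: on its outer (top) face, 88 mm from the hinge line, in the middle of the width, on a white strip; at box frame -43, 0, 61 mm when shut. The cover is a 6 mm plate, 97 mm from hinge to front edge and 142 mm wide, hinged on the far top edge of the amber box: the hinge line runs along the box's y through box frame 45, 0, 55 mm, and the cover's underside passes through it. Upright, its outer face looks away from the robot
- amber_offcut1: loose offcut of amber glass bar, 36 x 26 x 22 mm (x, y, z), 35 to 70 g, one end chipped; origin: centre of its 36 x 26 underside. May be absent. At first it lies on the dark board in front of the boxes, whose top is 6 mm above the bench; the board is 150 mm (x) x 720 mm (y), centred 425 mm ahead of the robot
- amber_offcut2: loose offcut of amber glass bar, 36 x 26 x 22 mm (x, y, z), 35 to 70 g, one end chipped; origin: centre of its 36 x 26 underside. May be absent. At first it lies on the dark board in front of the boxes, whose top is 6 mm above the bench; the board is 150 mm (x) x 720 mm (y), centred 425 mm ahead of the robot
- blue_bin: yellow plastic box for blue glass, fixed to the bench, with the colour blue on its front plate and its cover: 90 (x) x 140 (y) x 55 (z) mm outside, walls and floor 4 mm, open on top. Origin: centre of its underside, on the bench. Its x axis points from the front (robot's side) to the hinge side, z up
- blue_cover (a joint): angle of the blue cover in rad: 0 = fully shut and flat on the box, about 1.45 to 1.75 = standing open at the start, 1.9 = stop. The hinge is stiff, so the cover stays where it is left (under 1 N at its front edge moves it). Pushed down, it meets a snap catch at about 0.11; pressing its front edge with about 10 N takes it past the catch at about 0.05, and the catch then pulls it to 0 and holds it. Short of the catch it does not stay shut
- blue_cover_edge (a point): the place to press on the blue cover: on its outer (top) face, 88 mm from the hinge line, in the middle of the width, on a white strip; at box frame -43, 0, 61 mm when shut. The cover is a 6 mm plate, 97 mm from hinge to front edge and 142 mm wide, hinged on the far top edge of the blue box: the hinge line runs along the box's y through box frame 45, 0, 55 mm, and the cover's underside passes through it. Upright, its outer face looks away from the robot
- blue_offcut1: loose offcut of blue glass bar, 40 x 24 x 18 mm (x, y, z), 35 to 70 g, one end chipped; origin: centre of its 40 x 24 underside. May be absent. At first it lies on the dark board in front of the boxes, whose top is 6 mm above the bench; the board is 150 mm (x) x 720 mm (y), centred 425 mm ahead of the robot
- blue_offcut2: loose offcut of blue glass bar, 40 x 24 x 18 mm (x, y, z), 35 to 70 g, one end chipped; origin: centre of its 40 x 24 underside. May be absent. At first it lies on the dark board in front of the boxes, whose top is 6 mm above the bench; the board is 150 mm (x) x 720 mm (y), centred 425 mm ahead of the robot
- brass_weight: brass cylinder 28 mm across, 32 mm high, standing between two boxes; to be left alone; origin: middle of its underside
- bead_jar: small glass jar 30 mm across, 48 mm high, standing between two boxes; to be left alone; origin: middle of its underside
- mason_jar: glass jar 72 mm across, 120 mm high, to the left; to be left alone; origin: middle of its underside
- paddle: flat paddle with a dark wooden handle, 250 mm long, lying to the right; to be left alone; origin: middle of its underside
- marver: black graphite slab 70 x 50 x 16 mm, behind the boxes; to be left alone; origin: middle of its underside
- spanner: steel spanner 150 mm long, lying behind the boxes; to be left alone; origin: middle of its underside
There are look-alikes about, which are no part of the job. Leave any pink look-alike of the blue_offcut1 alone.

How it is judged:
On the way, in this order (a step that is already met when the one before it is completed fails the run):
1. every offcut present is inside the box of its colour (x of green_offcut1 in the frame of green_bin between -0.045 and 0.045 m and y of green_offcut1 in the frame of green_bin between -0.07 and 0.07 m and z of green_offcut1 in the frame of green_bin between 0 and 0.055 m and x of green_offcut2 in the frame of green_bin between -0.045 and 0.045 m and y of green_offcut2 in the frame of green_bin between -0.07 and 0.07 m and z of green_offcut2 in the frame of green_bin between 0 and 0.055 m and x of green_offcut3 in the frame of green_bin between -0.045 and 0.045 m and y of green_offcut3 in the frame of green_bin between -0.07 and 0.07 m and z of green_offcut3 in the frame of green_bin between 0 and 0.055 m and x of amber_offcut1 in the frame of amber_bin between -0.045 and 0.045 m and y of amber_offcut1 in the frame of amber_bin between -0.07 and 0.07 m and z of amber_offcut1 in the frame of amber_bin between 0 and 0.055 m and x of amber_offcut2 in the frame of amber_bin between -0.045 and 0.045 m and y of amber_offcut2 in the frame of amber_bin between -0.07 and 0.07 m and z of amber_offcut2 in the frame of amber_bin between 0 and 0.055 m and x of blue_offcut1 in the frame of blue_bin between -0.045 and 0.045 m and y of blue_offcut1 in the frame of blue_bin between -0.07 and 0.07 m and z of blue_offcut1 in the frame of blue_bin between 0 and 0.055 m and x of blue_offcut2 in the frame of blue_bin between -0.045 and 0.045 m and y of blue_offcut2 in the frame of blue_bin between -0.07 and 0.07 m and z of blue_offcut2 in the frame of blue_bin between 0 and 0.055 m), for 0.2 s.
2. all three covers are snapped shut (value of joint each of green_cover, amber_cover, blue_cover below 0.03 rad), for 0.3 s.
At the end, for the whole second after the job is handed in: Every offcut present lies at rest (under 0.03 m/s) inside the box of its colour: origin within 45 mm in x and 70 mm in y of the box's middle and below its 55 mm rim. All three covers are shut: joints under 0.03 rad (all of step 1 and all of step 2 and linear speed of each of green_offcut1, green_offcut2, green_offcut3, amber_offcut1, amber_offcut2, blue_offcut1, blue_offcut2 below 0.03 m/s); the robot touches nothing.
It fails at once if a jar, tool, the weight or the graphite slab is shifted by more than 4 cm (distance of any of brass_weight, bead_jar, mason_jar, paddle, marver, spanner from where it was at the start of the episode above 0.04 m).
Of green_offcut1, green_offcut2, green_offcut3, amber_offcut1, amber_offcut2, blue_offcut1, blue_offcut2 only 5 to 7 are there at a start; the rules pass over those that are not, and their reading is None.
At some moment in a run one of green_offcut1, green_offcut2, green_offcut3, amber_offcut1, amber_offcut2, blue_offcut1, blue_offcut2 may be knocked a few centimetres aside while the robot is not near it.
Once in a run the grip may slacken for a moment while it holds something.
It also fails if it takes over 210 s, if anything falls off the work surface, if the arm or the gripper's body presses on something with over 40 N, if the wrist force passes 120 N, or if a joint passes its speed limit or range.

## Working session

There is one attempt and no reset: what is moved stays moved. The work goes in short steps, Python scripts to look and compute and a tool call to move; the robot and the scene stay as the last step left them, time stands still between calls to the robot, and variables do not carry over. Pictures are saved under pics/ and viewed, at most 14 in all, crops included, and the job is handed in when it is done.

Besides the shell and the picture viewer there is one more tool, called after ">>>" by a JSON object that holds its "op" and its "data", one argument or row to a line. play_rows: Moves the arm, as the interface text tells. Scaled input: -1 to 1 covers 30 mm each way for a shift and 4 degrees each way for a turn. Its arguments: {"type":"object","properties":{"deltas":{"type":"array","items":{"type":"array","items":{"type":"number"}}},"force":{"type":"number"}},"required":["deltas"]}

```bash
mkdir -p pics; ls; python3 - <<'E'
from rig import bot, eyes
import cv2
for n in("top","side"):
    im=eyes.camera(n); cv2.imwrite(f"pics/{n}0.png",cv2.resize(im[:,:,::-1],None,fx=1.5,fy=1.5,interpolation=cv2.INTER_CUBIC))
    cv2.imwrite(f"{n}_raw.png",im[:,:,::-1]); print(n,eyes.get_calibration(n))
print(bot.read_state(),bot.grip_depth)
E
```

```text
pics
top {'fovy': 57.24006270442792, 'cx': 255.57810767471045, 'cy': 192.23395849057795, 'R': array([[ 0.0195708 , -0.99946901,  0.0260517 ],
       [-0.9886365 , -0.02322995, -0.14852018],
       [ 0.14904649, -0.02284901, -0.98856617]]), 't': array([-0.04351624,  0.55131581,  0.93675346])}
side {'fovy': 42.97993268946664, 'cx': 250.09717151949525, 'cy': 188.30228970739975, 'R': array([[ 0.97422068, -0.22484313,  0.01842898],
       [-0.12365105, -0.60051727, -0.78999331],
       [ 0.18869149,  0.76734906, -0.61283843]]), 't': array([-0.52771639,  0.11874853,  1.44951221])}
{'clock': 0.1, 'qpos': array([-1.2545813 ,  0.3328006 , -0.06467119,  1.46084515,  0.02158054,
        1.34986879, -0.08848162]), 'joint_vel': array([-2.05936119e-04, -1.97848008e-03,  6.49604561e-04, -1.99554621e-03,
        3.86321300e-05, -2.73227737e-04,  9.20769276e-04]), 'effort': array([ 1.80482577e-03, -6.24541140e+01,  2.50710704e-02, -3.90714240e+01,
       -6.13301480e-02,  3.66797217e-02,  6.29068177e-05]), 'position': array([0.20763339, 0.58915195, 0.22184427]), 'tool_rot': array([-8.15601803e-05,  1.68595468e-01,  9.85685138e-01, -6.08357347e-04]), 'force': array([ 0.15414438,  0.84104748, -0.41842055]), 'wrist_torque': array([ 0.01424162,  0.04051553, -0.00299206]), 'gripper_force': 0.0, 'grip_width': 1.0017090202674679} 0.0187
```

View pics/top0.png

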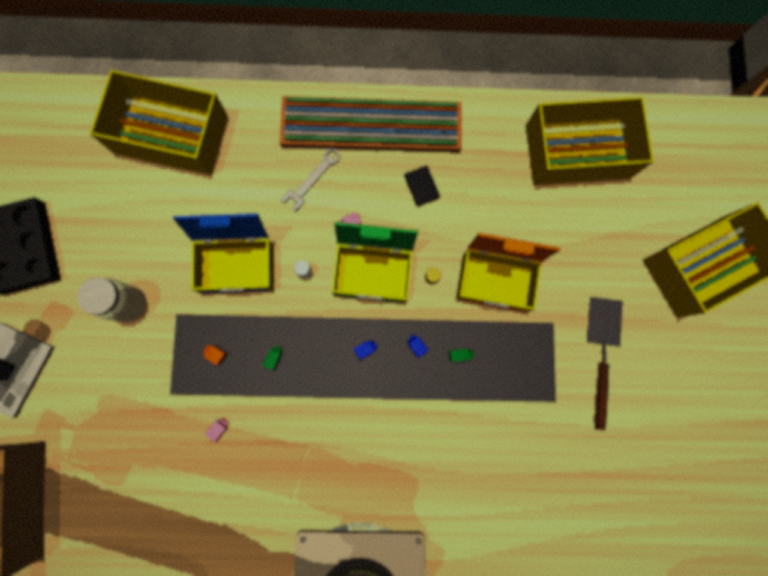

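View pics/side0.png

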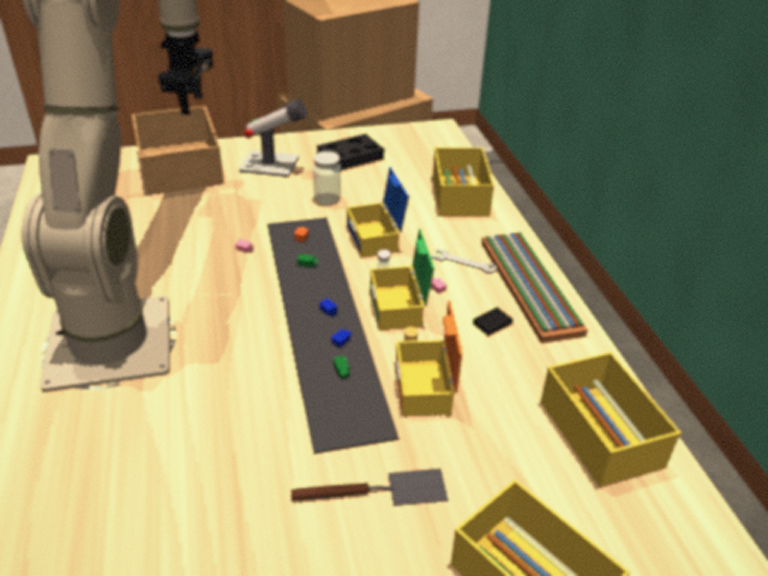

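Top view (1.5x pixels): amber offcut (213,355), green (272,358), (460,355), blue (366,350), (417,346). Boxes are blue (232,266), green (373,273) and amber (498,280). The pink look-alikes at (217,430) and (351,220) stay. That gives 5 candidates, all on the board. Next I'll measure them.

```bash
cat > h.py <<'E'
import cv2, numpy as np
from rig import bot, eyes
def cal(n):
    c=eyes.get_calibration(n); return c,192/np.tan(np.radians(c["fovy"]/2))
def ray(n,p,z):
    c,f=cal(n); p=np.atleast_2d(p).astype(float)
    d=np.c_[(p[:,0]-c["cx"])/f,(p[:,1]-c["cy"])/f,np.ones(len(p))]@c["R"]
    C=-c["R"].T@c["t"]; return C+d*((z-C[2])/d[:,2])[:,None]
def proj(n,X):
    c,f=cal(n); q=np.atleast_2d(X)@c["R"].T+c["t"]; return q[:,:2]/q[:,2:]*f+[c["cx"],c["cy"]]
HUE=dict(amber=(3,14),green=(45,85),blue=(108,128))
def mask(im,lo,hi,s=130,v=50): return cv2.inRange(cv2.cvtColor(im,cv2.COLOR_RGB2HSV),(lo,s,v),(hi,255,255))
def blobs(im,col,amin=15,**k):
    cs,_=cv2.findContours(mask(im,*HUE[col],**k),cv2.RETR_EXTERNAL,cv2.CHAIN_APPROX_NONE)
    return [c[:,0] for c in cs if cv2.contourArea(c)>amin]
def rect(n,c,z):
    w=ray(n,c,z)[:,:2]; (x,y),(a,b),t=cv2.minAreaRect((w*1000).astype(np.float32))
    if a<b: a,b,t=b,a,t+90
    return round(x),round(y),round(a),round(b),round((t+90)%180-90)   # long axis angle from world x
E
python3 - <<'E'
from h import *
im=cv2.imread("top_raw.png")[:,:,::-1].copy()
for k in HUE:
    for c in blobs(im,k): print(k,c.mean(0).round(),len(c),rect("top",c,0.018))
hsv=cv2.cvtColor(im,cv2.COLOR_RGB2HSV)
print("board",ray("top",np.array([[177,316],[553,324],[555,401],[171,393]])/1.5,.006).round(3))
m=cv2.inRange(hsv,(20,200,60),(34,255,255))
cs,_=cv2.findContours(m,cv2.RETR_EXTERNAL,cv2.CHAIN_APPROX_NONE)
for c in cs:
    if cv2.contourArea(c)>500: print("yel",c[:,0].mean(0).round(),rect("top",c[:,0],.055))
im2=cv2.imread("top_raw.png")[120:285,100:400]
cv2.imwrite("pics/crop.png",cv2.resize(im2,None,fx=2.6,fy=2.6,interpolation=cv2.INTER_CUBIC))
E
```

```text
amber [401. 263.] 94 (364, -443, 119, 14, -5)
amber [142. 236.] 38 (427, 281, 41, 31, 59)
amber [342. 166.] 122 (639, -281, 162, 30, 81)
amber [247.  97.] 244 (843, -2, 351, 15, 90)
amber [248.  77.] 531 (895, -1, 353, 70, 90)
green [307. 236.] 37 (434, -180, 43, 20, -89)
green [181. 238.] 37 (422, 171, 43, 22, -24)
green [484. 182.] 78 (602, -695, 135, 6, -61)
green [246. 154.] 135 (667, -14, 156, 36, -89)
green [391. 106.] 93 (826, -432, 140, 6, -84)
green [266.  94.] 50 (854, -59, 75, 3, -88)
green [232.  93.] 54 (854, 42, 80, 3, -88)
green [203.  92.] 49 (854, 130, 71, 3, -88)
green [104.  94.] 98 (838, 418, 148, 6, 79)
blue [243. 232.] 34 (442, -1, 40, 25, -62)
blue [278. 230.] 33 (449, -97, 39, 26, 46)
blue [144. 146.] 114 (677, 292, 154, 26, -86)
board [[ 0.496  0.356  0.006]
 [ 0.496 -0.359  0.006]
 [ 0.351 -0.359  0.006]
 [ 0.353  0.356  0.006]]
yel [337. 185.] (572, -244, 143, 96, 81)
yel [248. 181.] (581, -10, 137, 96, 86)
yel [156. 176.] (586, 246, 145, 95, -86)
yel [479. 174.] (627, -679, 212, 136, -62)
yel [396.  89.] (861, -431, 215, 141, -85)
yel [102.  77.] (874, 413, 209, 140, 78)
```

View pics/crop.png

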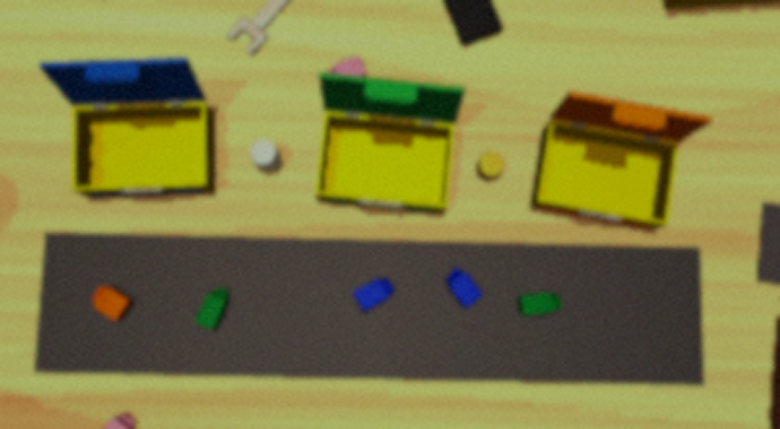

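The crop confirms five offcuts on the board: one amber, two green and two blue. The board's corners and the object sizes match the spec. Next is a helper that gives the tool-axis deltas.

```bash
cat >> h.py <<'E'
def phi():
    w,x,y,z=bot.read_state()["tool_rot"]
    return np.degrees(np.arctan2(1-2*(x*x+z*z),2*(x*y-w*z)))   # world angle of tool y
def to(x,y,z,ph=None,n=1):
    """tool-axis move to (mm): units for x,y,z summed and per row of n, then turn units"""
    s=bot.read_state(); d=np.array([x,y,z])/1e3-s["position"]
    w,a,b,c=s["tool_rot"]
    R=cv2.Rodrigues(np.zeros(3))[0]
    from scipy.spatial.transform import Rotation as Q
    t=Q.from_quat([a,b,c,w]).inv().apply(d)/.03
    p=phi(); turn=None if ph is None else -(((ph-p)+90)%180-90)/4
    print("pos",(s["position"]*1e3).round(1),"phi",p.round(1),"tot",t.round(2),"turn",turn and round(turn,2),"t",s["clock"],"q7",s["qpos"][6].round(2))
E
python3 - <<'E'
from h import *
print("jar",ray("top",[[68,197]],.12).round(3))
to(427,281,170,149)
to(427,281,170,59)
E
```

```text
jar [[0.517 0.442 0.12 ]]
pos [207.6 589.2 221.8] phi 70.6 tot [-10.31  -7.26   1.74] turn -19.6 t 0.1 q7 -0.09
pos [207.6 589.2 221.8] phi 70.6 tot [-10.31  -7.26   1.74] turn 2.9 t 0.1 q7 -0.09
```

>>> {"op": "play_rows", "data": {
  "deltas": [
    [-0.86, -0.605, 0.145, -1, 100],
    [-0.86, -0.605, 0.145, 0, 100],
    [-0.86, -0.605, 0.145, 0, 100],
    [-0.86, -0.605, 0.145, 0, 100],
    [-0.86, -0.605, 0.145, 0, 100]
  ],
  "force": 25
}}

```text
clock: 0.6
position: [0.3068, 0.4651, 0.2003]
tool_rot: [-0.0, 0.134, 0.991, -0.0]
force: [1.0, -0.0, 0.4]
grip_width: 1.003
gripper_force: 0.0
```

```bash
python3 -c "
from h import *
to(427,281,150,149)"
```

```text
pos [306.8 465.1 200.3] phi 74.6 tot [-5.49 -4.85  1.68] turn -18.6 t 0.6 q7 0.23
```

>>> {"op": "play_rows", "data": {
  "deltas": [
    [-0.915, -0.81, 0.28, 0, 100],
    [-0.915, -0.81, 0.28, 0, 100],
    [-0.915, -0.81, 0.28, 0, 100],
    [-0.915, -0.81, 0.28, 0, 100],
    [-0.915, -0.81, 0.28, 0, 100],
    [-0.915, -0.81, 0.28, 0, 100],
    [0, 0, 0, -1, 100],
    [0, 0, 0, -1, 100],
    [0, 0, 0, -1, 100],
    [0, 0, 0, -1, 100],
    [0, 0, 0, -1, 100],
    [0, 0, 0, -1, 100]
  ]
}}

```text
clock: 1.8
position: [0.426, 0.2819, 0.1501]
tool_rot: [-0.0, -0.076, 0.997, -0.0]
force: [0.8, 0.5, 0.3]
grip_width: 1.001
gripper_force: 0.0
```

>>> {"op": "play_rows", "data": {
  "deltas": [
    [0, 0, 0, -1, 100],
    [0, 0, 0, -1, 100],
    [0, 0, 0, -1, 100],
    [0, 0, 0, -1, 100],
    [0, 0, 0, -1, 100],
    [0, 0, 0, -1, 100],
    [0, 0, 0, -1, 100],
    [0, 0, 0, -1, 100],
    [0, 0, 0, -1, 100],
    [0, 0, 0, -1, 100],
    [0, 0, 0, -1, 100],
    [0, 0, 0, -1, 100]
  ]
}}

```text
clock: 3.0
position: [0.426, 0.2819, 0.1501]
tool_rot: [-0.0, -0.475, 0.88, -0.0]
force: [0.7, -0.0, -0.7]
grip_width: 1.004
gripper_force: 0.0
```

```bash
python3 -c "
from h import *
to(427,281,9,149)
im=eyes.camera('top')
for k in HUE:
    for c in blobs(im,k):
        r=rect('top',c,.018)
        if 340<r[0]<520: print(k,r)
im=eyes.camera('side');cv2.imwrite('pics/s1.png',cv2.resize(im[120:260,100:300,::-1],None,fx=3,fy=3))
"
```

```text
pos [426.  281.9 150.1] phi 146.8 tot [ 0.   -0.04  4.7 ] turn -0.56 t 3.0 q7 1.9
amber (364, -442, 119, 16, -7)
amber (426, 281, 41, 33, 58)
green (434, -180, 42, 20, -89)
green (423, 171, 44, 23, -21)
blue (442, -1, 40, 25, -62)
blue (449, -97, 39, 26, 46)
```

View pics/s1.png

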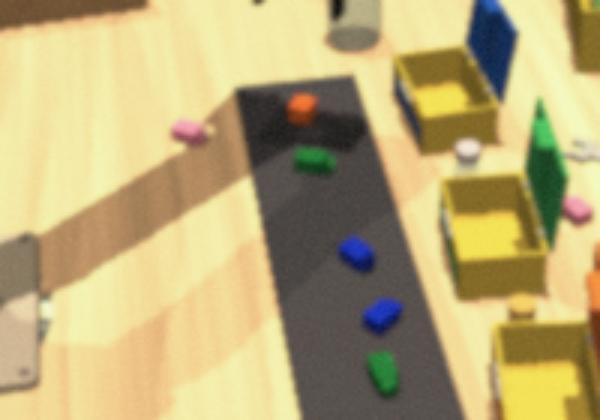

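Side crop: amber is at crop pixel (302,108) with the gripper's shadow around it, and all five pieces are unmoved. Descending.

>>> {"op": "play_rows", "data": {
  "deltas": [
    [0, 0, 0.9, -0.5, 100],
    [0, 0, 0.9, 0, 100],
    [0, 0, 0.9, 0, 100],
    [0, 0, 0.9, 0, 100],
    [0, 0, 0.6, 0, 100],
    [0, 0, 0.5, 0, 100],
    [0, 0, 0, 0, 10],
    [0, 0, 0, 0, 10],
    [0, 0, 0, 0, 10],
    [0, 0, 0, 0, 10],
    [0, 0, 0, 0, 10],
    [0, 0, 0, 0, 10]
  ]
}}

```text
clock: 4.3
position: [0.4263, 0.2822, 0.0097]
tool_rot: [0.0, -0.489, 0.872, 0.0]
force: [-0.2, 0.1, -0.1]
grip_width: 0.542
gripper_force: 0.0
```

```bash
python3 -c "
from h import *
to(0,0,170,86)"
```

```text
pos [426.3 282.2   9.7] phi 148.6 tot [15.43  7.22 -5.35] turn 15.64 t 4.3 q7 1.94
```

>>> {"op": "play_rows", "data": {
  "deltas": [
    [0, 0, 0, 0, 10],
    [0, 0, 0, 0, 10],
    [0, 0, 0, 0, 10],
    [0, 0, 0, 0, 10],
    [0, 0, 0, 0, 10],
    [0, 0, -0.3, 0, 10],
    [0, 0, -1, 0, 10],
    [0, 0, -1, 0, 10],
    [0, 0, -1, 0, 10],
    [0, 0, -1, 0, 10],
    [0, 0, -1, 0, 10]
  ]
}}

```text
clock: 5.4
position: [0.4261, 0.2819, 0.1703]
tool_rot: [0.0, -0.489, 0.872, 0.0]
force: [0.9, 1.2, -0.8]
grip_width: 0.296
gripper_force: 24.9
```

```bash
python3 -c "
from h import *
to(565,-242,170,81)"
```

```text
pos [426.1 281.9 170.3] phi 148.6 tot [ 1.249e+01 -1.305e+01  1.000e-02] turn 16.9 t 5.4 q7 1.93
```

>>> {"op": "play_rows", "data": {
  "deltas": [
    [0.83, -0.87, 0, 0, 10],
    [0.83, -0.87, 0, 0, 10],
    [0.83, -0.87, 0, 0, 10],
    [0.83, -0.87, 0, 0, 10],
    [0.83, -0.87, 0, 0, 10],
    [0.83, -0.87, 0, 0, 10],
    [0.83, -0.87, 0, 0, 10],
    [0.83, -0.87, 0, 0, 10],
    [0.83, -0.87, 0, 0, 10],
    [0.83, -0.87, 0, 0, 10],
    [0.83, -0.87, 0, 0, 10],
    [0.83, -0.87, 0, 0, 10]
  ]
}}

```text
clock: 6.6
position: [0.5179, -0.0656, 0.1644]
tool_rot: [-0.009, -0.491, 0.871, -0.003]
force: [-0.5, -0.1, -0.5]
grip_width: 0.299
gripper_force: 24.9
```

>>> {"op": "play_rows", "data": {
  "deltas": [
    [0.83, -0.87, 0, 0, 10],
    [0.83, -0.87, 0, 0, 10],
    [0.83, -0.87, 0, 0, 10],
    [0, 0, 0, 1, 10],
    [0, 0, 0, 1, 10],
    [0, 0, 0, 1, 10],
    [0, 0, 0, 1, 10],
    [0, 0, 0, 1, 10],
    [0, 0, 0, 1, 10],
    [0, 0, 0, 1, 10],
    [0, 0, 0, 1, 10],
    [0, 0, 0, 1, 10]
  ]
}}

```text
clock: 7.8
position: [0.5309, -0.1174, 0.1601]
tool_rot: [-0.015, -0.198, 0.98, -0.01]
force: [-0.5, -0.4, -0.3]
grip_width: 0.3
gripper_force: 24.9
```

>>> {"op": "play_rows", "data": {
  "deltas": [
    [0, 0, 0, 1, 10],
    [0, 0, 0, 1, 10],
    [0, 0, 0, 1, 10],
    [0, 0, 0, 1, 10],
    [0, 0, 0, 1, 10],
    [0, 0, 0, 1, 10],
    [0, 0, 0, 1, 10],
    [0, 0, 0, 1, 10],
    [0, 0, 0, 0, 10]
  ]
}}

```text
clock: 8.7
position: [0.5309, -0.1173, 0.16]
tool_rot: [-0.012, 0.079, 0.997, -0.013]
force: [-0.3, -0.1, -0.4]
grip_width: 0.298
gripper_force: 24.9
```

```bash
python3 -c "
from h import *
to(565,-242,50,81)
im=eyes.camera('side');cv2.imwrite('pics/s2.png',cv2.resize(im[130:330,170:350,::-1],None,fx=3,fy=3))
"
```

```text
pos [ 530.9 -117.3  160. ] phi 80.9 tot [-1.86 -3.82  3.74] turn -0.02 t 8.7 q7 1.44
```

View pics/s2.png

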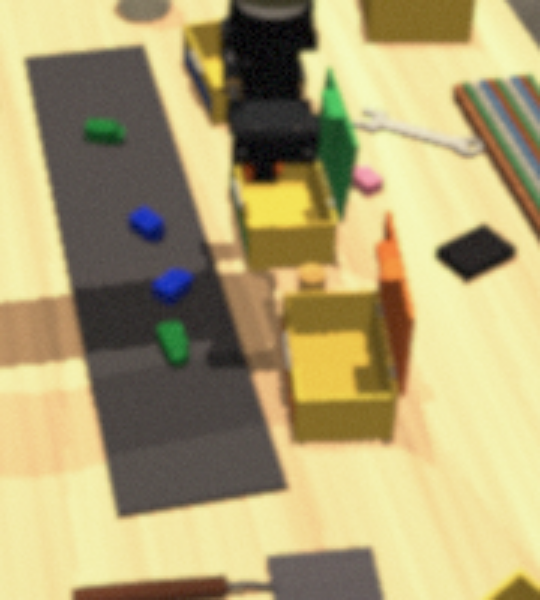

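The arm clipped the fast swing because of the joint limits and tilted slightly. I'll move slower from here.

>>> {"op": "play_rows", "data": {
  "deltas": [
    [-0.23, -0.48, 0, 0, 10],
    [-0.23, -0.48, 0, 0, 10],
    [-0.23, -0.48, 0, 0, 10],
    [-0.23, -0.48, 0, 0, 10],
    [-0.23, -0.48, 0, 0, 10],
    [-0.23, -0.48, 0, 0, 10],
    [-0.23, -0.48, 0, 0, 10],
    [-0.23, -0.48, 0, 0, 10],
    [0, 0, 0.5, 0, 10],
    [0, 0, 0.5, 0, 10]
  ]
}}

```text
clock: 9.75
position: [0.5666, -0.2402, 0.1301]
tool_rot: [-0.012, 0.079, 0.997, -0.013]
force: [0.5, 0.4, -0.9]
grip_width: 0.3
gripper_force: 24.9
```

```bash
python3 -c "
from h import *
to(565,-242,50,81); print(bot.read_state()['tool_rot'].round(3), bot.read_state()['qpos'].round(2))
"
```

```text
pos [ 566.6 -240.2  130.1] phi 81.0 tot [-0.01  0.01  2.67] turn -0.01 t 9.75 q7 1.61
[-0.012  0.079  0.997 -0.013] [ 0.57  0.41 -0.34  1.57  0.17  1.2   1.61]
```

>>> {"op": "play_rows", "data": {
  "deltas": [
    [0, 0, 0.67, 0, 10],
    [0, 0, 0.7, 0, 10],
    [0, 0, 0.7, 0, 10],
    [0, 0, 0.6, 0, 10],
    [0, 0, 0, 0, 50],
    [0, 0, 0, 0, 50],
    [0, 0, 0, 0, 50],
    [0, 0, 0, 0, 50],
    [0, 0, -0.4, 0, 50],
    [0, 0, -0.8, 0, 50],
    [0, 0, -0.8, 0, 50],
    [0, 0, -0.9, 0, 50]
  ]
}}

```text
clock: 10.95
position: [0.5669, -0.2401, 0.1404]
tool_rot: [-0.012, 0.079, 0.997, -0.013]
force: [1.0, 1.2, -0.9]
grip_width: 0.502
gripper_force: 0.0
```

>>> {"op": "play_rows", "data": {
  "deltas": [
    [0, 0, -0.8, 0, 100],
    [0, 0, -0.4, 0, 100]
  ]
}}

```text
clock: 11.15
position: [0.5689, -0.2395, 0.1781]
tool_rot: [-0.01, 0.079, 0.997, -0.014]
force: [0.9, 0.6, 0.3]
grip_width: 0.606
gripper_force: 0.0
```

```bash
cat > look.py <<'E'
from h import *
for n in ("top","side"):
    im=eyes.camera(n); cv2.imwrite(f"{n}_raw.png",im[:,:,::-1])
    for k in HUE:
        for c in blobs(im,k,8):
            for z,lab in((.018,"board"),(.016,"box")):
                r=rect(n,c,z)
                if r[2]<75 and 330<r[0]<(510 if lab=="board" else 630) and (r[0]>510 or lab=="board") and abs(r[1])<370: print(n,k,lab,r,len(c)); break
E
python3 look.py; python3 -c "
from h import *
to(434,-180,150,0)
"
```

```text
top amber box (560, -239, 33, 26, -1) 33
top green board (401, -136, 42, 22, -89) 39
top green board (422, 171, 43, 22, -24) 36
top blue board (442, -1, 40, 25, -62) 34
top blue board (450, -96, 40, 25, 38) 33
side amber box (560, -237, 43, 36, 78) 38
side green board (402, -133, 53, 22, -87) 31
side green board (423, 173, 38, 35, -12) 29
side blue board (448, -96, 46, 30, 45) 30
side blue board (439, 2, 49, 31, 80) 30
pos [ 568.8 -239.6  176.8] phi 81.0 tot [4.73 1.28 0.94] turn 20.24 t 11.25 q7 1.62
```

Amber is in its box. The knock happened: the green offcut is now at (401,-136).

```bash
python3 -c "
from h import *
to(401,-135,140,0)
"
```

```text
pos [ 568.8 -239.6  176.8] phi 81.0 tot [6.05 2.6  1.26] turn 20.24 t 11.25 q7 1.62
```

>>> {"op": "play_rows", "data": {
  "deltas": [
    [0.6, 0.26, 0.12, 0, 100],
    [0.6, 0.26, 0.12, 0, 100],
    [0.6, 0.26, 0.12, 0, 100],
    [0.6, 0.26, 0.12, 0, 100],
    [0.6, 0.26, 0.12, 0, 100],
    [0.6, 0.26, 0.12, 0, 100],
    [0.6, 0.26, 0.12, 0, 100],
    [0.6, 0.26, 0.12, 0, 100],
    [0.6, 0.26, 0.12, 0, 100],
    [0.6, 0.26, 0.12, 0, 100],
    [0, 0, 0, 1, 100],
    [0, 0, 0, 1, 100]
  ]
}}

```text
clock: 12.45
position: [0.4002, -0.1347, 0.1391]
tool_rot: [-0.012, 0.149, 0.989, -0.014]
force: [0.1, -1.0, -0.2]
grip_width: 1.0
gripper_force: 0.0
```

>>> {"op": "play_rows", "data": {
  "deltas": [
    [0, 0, 0, 1, 100],
    [0, 0, 0, 1, 100],
    [0, 0, 0, 1, 100],
    [0, 0, 0, 1, 100],
    [0, 0, 0, 1, 100],
    [0, 0, 0, 1, 100],
    [0, 0, 0, 1, 100],
    [0, 0, 0, 1, 100],
    [0, 0, 0, 1, 100]
  ]
}}

```text
clock: 13.35
position: [0.4006, -0.1348, 0.139]
tool_rot: [-0.007, 0.448, 0.894, -0.017]
force: [0.1, 0.2, -0.1]
grip_width: 0.995
gripper_force: 0.0
```

>>> {"op": "play_rows", "data": {
  "deltas": [
    [0, 0, 0, 1, 100],
    [0, 0, 0, 1, 100],
    [0, 0, 0, 1, 100],
    [0, 0, 0, 1, 100],
    [0, 0, 0, 1, 100],
    [0, 0, 0, 1, 100],
    [0, 0, 0, 1, 100],
    [0, 0, 0, 1, 100],
    [0, 0, 0, 1, 100]
  ]
}}

```text
clock: 14.25
position: [0.4005, -0.1348, 0.139]
tool_rot: [-0.002, 0.702, 0.712, -0.018]
force: [-0.3, -0.8, -0.4]
grip_width: 1.001
gripper_force: 0.0
```

```bash
python3 look.py; python3 -c "
from h import *
to(401,-135,9,1); s=bot.read_state(); print(s['tool_rot'].round(3),s['qpos'].round(2))
"
```

```text
top amber box (560, -239, 27, 20, -1) 26
top green board (400, -119, 22, 8, 0) 19
top green board (422, 171, 43, 22, -24) 36
top blue board (442, -1, 40, 25, -62) 34
top blue board (449, -98, 41, 28, 46) 36
side amber box (560, -237, 35, 31, 78) 33
side green board (403, -134, 55, 24, -84) 33
side blue board (448, -98, 48, 32, 45) 32
side blue board (441, 0, 52, 29, -68) 28
pos [ 400.6 -134.8  139.2] phi 0.9 tot [0.09 0.13 4.34] turn -0.03 t 14.35 q7 0.2
[-0.001  0.701  0.712 -0.018] [ 0.61 -0.01 -0.41  2.04  0.03  1.14  0.2 ]
```

>>> {"op": "play_rows", "data": {
  "deltas": [
    [0.05, 0.07, 0.5, 0, 60],
    [0.05, 0.06, 0.8, 0, 60],
    [0, 0, 0.8, 0, 60],
    [0, 0, 0.8, 0, 60],
    [0, 0, 0.8, 0, 60],
    [0, 0, 0.64, 0, 60],
    [0, 0, 0, 0, 10],
    [0, 0, 0, 0, 10],
    [0, 0, 0, 0, 10],
    [0, 0, 0, 0, 10],
    [0, 0, 0, 0, 10],
    [0, 0, 0, 0, 10]
  ]
}}

```text
clock: 15.55
position: [0.4018, -0.135, 0.0099]
tool_rot: [-0.001, 0.701, 0.713, -0.018]
force: [-0.4, -0.2, 0.3]
grip_width: 0.254
gripper_force: 25.0
```

>>> {"op": "play_rows", "data": {
  "deltas": [
    [0, 0, 0, 0, 10],
    [0, 0, 0, 0, 10],
    [0, 0, -0.3, 0, 10],
    [0, 0, -0.8, 0, 10],
    [0, 0, -0.8, 0, 10],
    [0, 0, -0.8, 0, 10],
    [0, 0, -0.8, 0, 10],
    [0, 0, -0.8, 0, 10],
    [0, 0, -0.8, 0, 10]
  ]
}}

```text
clock: 16.45
position: [0.4057, -0.131, 0.1644]
tool_rot: [-0.0, 0.701, 0.713, -0.017]
force: [0.1, -0.0, -0.8]
grip_width: 0.25
gripper_force: 25.0
```

```bash
python3 -c "
from h import *
to(571,-32,160,86)"
```

```text
pos [ 405.7 -131.   164.4] phi 1.0 tot [ 3.21  5.57 -0.07] turn -21.26 t 16.45 q7 0.2
```

>>> {"op": "play_rows", "data": {
  "deltas": [
    [0.32, 0.557, 0, 0, 10],
    [0.32, 0.557, 0, 0, 10],
    [0.32, 0.557, 0, 0, 10],
    [0.32, 0.557, 0, 0, 10],
    [0.32, 0.557, 0, 0, 10],
    [0.32, 0.557, 0, 0, 10],
    [0.32, 0.557, 0, 0, 10],
    [0.32, 0.557, 0, 0, 10],
    [0.32, 0.557, 0, 0, 10],
    [0.32, 0.557, 0, 0, 10],
    [0, 0, 0, -1, 10],
    [0, 0, 0, -1, 10]
  ]
}}

```text
clock: 17.65
position: [0.5713, -0.0319, 0.1564]
tool_rot: [-0.002, 0.648, 0.761, -0.017]
force: [-0.5, 0.1, -0.8]
grip_width: 0.252
gripper_force: 25.0
```

>>> {"op": "play_rows", "data": {
  "deltas": [
    [0, 0, 0, -1, 10],
    [0, 0, 0, -1, 10],
    [0, 0, 0, -1, 10],
    [0, 0, 0, -1, 10],
    [0, 0, 0, -1, 10],
    [0, 0, 0, -1, 10],
    [0, 0, 0, -1, 10],
    [0, 0, 0, -1, 10],
    [0, 0, 0, -1, 10]
  ]
}}

```text
clock: 18.55
position: [0.571, -0.0325, 0.1567]
tool_rot: [-0.007, 0.382, 0.924, -0.016]
force: [-0.5, 0.1, -0.0]
grip_width: 0.251
gripper_force: 25.0
```

>>> {"op": "play_rows", "data": {
  "deltas": [
    [0, 0, 0, -1, 10],
    [0, 0, 0, -1, 10],
    [0, 0, 0, -1, 10],
    [0, 0, 0, -1, 10],
    [0, 0, 0, -1, 10],
    [0, 0, 0, -1, 10],
    [0, 0, 0, -1, 10],
    [0, 0, 0, -1, 10],
    [0, 0, 0, -1, 10],
    [0, 0, 0, -1, 10]
  ]
}}

```text
clock: 19.55
position: [0.571, -0.0326, 0.1567]
tool_rot: [-0.012, 0.042, 0.999, -0.013]
force: [-0.4, 0.7, -0.4]
grip_width: 0.249
gripper_force: 25.0
```

```bash
python3 -c "
from h import *
to(571,-32,50,86)"
```

```text
pos [571.  -32.6 156.7] phi 85.1 tot [-0.08  0.11  3.55] turn -0.21 t 19.55 q7 1.25
```

>>> {"op": "play_rows", "data": {
  "deltas": [
    [-0.04, 0.06, 0.6, 0, 10],
    [-0.04, 0.05, 0.8, 0, 10],
    [0, 0, 0.8, 0, 10],
    [0, 0, 0.75, 0, 10],
    [0, 0, 0.6, 0, 10],
    [0, 0, 0, 0, 45],
    [0, 0, 0, 0, 45],
    [0, 0, 0, 0, 45],
    [0, 0, -0.4, 0, 45],
    [0, 0, -0.8, 0, 45],
    [0, 0, -0.8, 0, 45],
    [0, 0, -0.8, 0, 60]
  ]
}}

```text
clock: 20.75
position: [0.5737, -0.0298, 0.1362]
tool_rot: [-0.011, 0.044, 0.999, -0.013]
force: [0.2, -0.1, -1.2]
grip_width: 0.487
gripper_force: 0.0
```

>>> {"op": "play_rows", "data": {
  "deltas": [
    [0, 0, -0.6, 0, 100],
    [0, 0, 0, 0, 100]
  ]
}}

```text
clock: 20.95
position: [0.5756, -0.0292, 0.1557]
tool_rot: [-0.009, 0.044, 0.999, -0.013]
force: [0.6, -0.3, -1.4]
grip_width: 0.642
gripper_force: 0.0
```

```bash
python3 look.py; python3 -c "
from h import *
to(422,172,140,66)"
```

```text
top amber box (559, -239, 31, 20, -19) 27
top green board (422, 171, 43, 22, -24) 36
top blue board (440, 2, 32, 25, -62) 31
side amber box (560, -237, 35, 31, 78) 33
side green box (568, -17, 28, 10, -12) 19
side green board (423, 173, 38, 35, -12) 28
side blue board (449, -95, 49, 34, 38) 34
side blue board (441, -2, 54, 31, -68) 29
pos [574.  -29.6 152.4] phi 85.0 tot [5.63 6.26 0.37] turn 4.74 t 21.05 q7 1.24
```

Green 1 is in its box. On to green 2.

>>> {"op": "play_rows", "data": {
  "deltas": [
    [0.4, 0.447, 0, 0, 100],
    [0.4, 0.447, 0, 0, 100],
    [0.4, 0.447, 0, 0, 100],
    [0.4, 0.447, 0, 0, 100],
    [0.4, 0.447, 0, 0, 100],
    [0.4, 0.447, 0, 0, 100],
    [0.4, 0.447, 0, 0, 100],
    [0.4, 0.447, 0, 0, 100],
    [0.4, 0.447, 0, 0, 100],
    [0.4, 0.447, 0, 0, 100],
    [0.4, 0.447, 0, 0, 100],
    [0.4, 0.447, 0, 0, 100]
  ]
}}

```text
clock: 22.25
position: [0.4435, 0.1445, 0.1506]
tool_rot: [-0.012, 0.044, 0.999, -0.013]
force: [0.4, 0.0, -0.4]
grip_width: 1.001
gripper_force: 0.0
```

>>> {"op": "play_rows", "data": {
  "deltas": [
    [0.4, 0.447, 0, 0, 80],
    [0.4, 0.447, 0, 0, 80],
    [0, 0, 0, 1, 80],
    [0, 0, 0, 1, 80],
    [0, 0, 0, 1, 80],
    [0, 0, 0, 1, 80],
    [0, 0, 0, 0.7, 80],
    [0, 0, 0, 0, 80]
  ]
}}

```text
clock: 23.05
position: [0.4224, 0.1728, 0.1505]
tool_rot: [-0.01, 0.207, 0.978, -0.014]
force: [-0.5, 0.6, 0.3]
grip_width: 0.801
gripper_force: 0.0
```

```bash
python3 look.py; python3 -c "
from h import *
to(422,172,9,66)"
```

```text
top amber box (560, -239, 27, 20, -1) 26
top green box (567, -33, 39, 18, -10) 32
top blue board (442, 0, 41, 26, -58) 35
top blue board (450, -96, 40, 25, 38) 33
side amber box (560, -237, 35, 31, 78) 33
side green board (421, 174, 46, 42, 78) 31
side blue board (448, -96, 46, 30, 45) 30
side blue board (440, 2, 49, 34, 79) 29
pos [422.5 172.6 150.5] phi 66.3 tot [-0.06  0.13  4.71] turn 0.07 t 23.15 q7 0.59
```

>>> {"op": "play_rows", "data": {
  "deltas": [
    [-0.06, 0.13, 0.7, 0, 80],
    [0, 0, 0.8, 0, 80],
    [0, 0, 0.8, 0, 80],
    [0, 0, 0.8, 0, 80],
    [0, 0, 0.8, 0, 80],
    [0, 0, 0.8, 0, 80],
    [0, 0, 0, 0, 10],
    [0, 0, 0, 0, 10],
    [0, 0, 0, 0, 10],
    [0, 0, 0, 0, 10],
    [0, 0, 0, 0, 10],
    [0, 0, 0, 0, 10]
  ]
}}

```text
clock: 24.35
position: [0.4225, 0.1715, 0.0095]
tool_rot: [-0.01, 0.206, 0.978, -0.014]
force: [0.6, 0.9, 0.7]
grip_width: 0.343
gripper_force: 0.0
```

>>> {"op": "play_rows", "data": {
  "deltas": [
    [0, 0, 0, 0, 10],
    [0, 0, 0, 0, 10],
    [0, 0, 0, 0, 10],
    [0, 0, 0, 0, 10],
    [0, 0, -0.3, 0, 10],
    [0, 0, -0.8, 0, 10],
    [0, 0, -0.8, 0, 10],
    [0, 0, -0.8, 0, 10],
    [0, 0, -0.8, 0, 10],
    [0, 0, -0.8, 0, 10],
    [0, 0, -0.8, 0, 10]
  ]
}}

```text
clock: 25.45
position: [0.4261, 0.1755, 0.1638]
tool_rot: [-0.01, 0.206, 0.978, -0.014]
force: [0.2, -0.2, -0.3]
grip_width: 0.249
gripper_force: 24.9
```

```bash
python3 -c "
from h import *
to(574,14,160,86)"
```

```text
pos [426.1 175.5 163.8] phi 66.2 tot [-6.69 -2.93  0.13] turn -4.95 t 25.45 q7 0.58
```

>>> {"op": "play_rows", "data": {
  "deltas": [
    [-0.557, -0.244, 0, 0, 10],
    [-0.557, -0.244, 0, 0, 10],
    [-0.557, -0.244, 0, 0, 10],
    [-0.557, -0.244, 0, 0, 10],
    [-0.557, -0.244, 0, 0, 10],
    [-0.557, -0.244, 0, 0, 10],
    [-0.557, -0.244, 0, 0, 10],
    [-0.557, -0.244, 0, 0, 10],
    [-0.557, -0.244, 0, 0, 10],
    [-0.557, -0.244, 0, 0, 10],
    [-0.557, -0.244, 0, 0, 10],
    [-0.557, -0.244, 0, 0, 10]
  ]
}}

```text
clock: 26.65
position: [0.5753, 0.0127, 0.1624]
tool_rot: [-0.01, 0.207, 0.978, -0.014]
force: [-0.7, 0.3, 0.0]
grip_width: 0.251
gripper_force: 24.9
```

>>> {"op": "play_rows", "data": {
  "deltas": [
    [0, 0, 0, -1, 10],
    [0, 0, 0, -1, 10],
    [0, 0, 0, -1, 10],
    [0, 0, 0, -1, 10],
    [0, 0, 0, -1, 10],
    [0, 0, 0, 0, 10]
  ]
}}

```text
clock: 27.25
position: [0.5747, 0.0134, 0.1623]
tool_rot: [-0.012, 0.033, 0.999, -0.012]
force: [-0.1, 0.3, -0.2]
grip_width: 0.248
gripper_force: 24.9
```

```bash
python3 -c "
from h import *
to(574,14,50,86)"
```

```text
pos [574.7  13.4 162.3] phi 86.2 tot [-0.06  0.11  3.74] turn 0.06 t 27.25 q7 1.17
```

>>> {"op": "play_rows", "data": {
  "deltas": [
    [-0.06, 0.11, 0.75, 0, 10],
    [0, 0, 0.8, 0, 10],
    [0, 0, 0.8, 0, 10],
    [0, 0, 0.8, 0, 10],
    [0, 0, 0.6, 0, 10],
    [0, 0, 0, 0, 45],
    [0, 0, 0, 0, 45],
    [0, 0, 0, 0, 45],
    [0, 0, -0.4, 0, 45],
    [0, 0, -0.8, 0, 45],
    [0, 0, -0.8, 0, 45],
    [0, 0, -0.8, 0, 60]
  ]
}}

```text
clock: 28.45
position: [0.576, 0.0167, 0.1365]
tool_rot: [-0.012, 0.033, 0.999, -0.012]
force: [-0.1, -0.2, -0.3]
grip_width: 0.488
gripper_force: 0.0
```

>>> {"op": "play_rows", "data": {
  "deltas": [
    [0, 0, -0.6, 0, 100],
    [0, 0, 0, 0, 100]
  ]
}}

```text
clock: 28.65
position: [0.5779, 0.0174, 0.156]
tool_rot: [-0.009, 0.033, 0.999, -0.013]
force: [0.3, 0.4, -0.4]
grip_width: 0.64
gripper_force: 0.0
```

```bash
python3 look.py; python3 -c "
from h import *
to(442,0,150,29)"
```

```text
top amber box (560, -239, 27, 20, -1) 26
side amber box (560, -237, 35, 31, 78) 33
side green box (571, 6, 56, 35, 78) 40
side blue board (447, -95, 48, 32, 45) 31
side blue board (442, -1, 54, 34, -68) 31
pos [576.3  16.8 152.7] phi 86.2 tot [ 4.43 -0.86  0.21] turn 14.29 t 28.75 q7 1.16
```

Next the blue offcut at (442,0).

>>> {"op": "play_rows", "data": {
  "deltas": [
    [0.55, -0.11, 0, 0, 80],
    [0.55, -0.11, 0, 0, 80],
    [0.55, -0.11, 0, 0, 80],
    [0.55, -0.11, 0, 0, 80],
    [0.55, -0.11, 0, 0, 80],
    [0.55, -0.11, 0, 0, 80],
    [0.55, -0.1, 0, 0, 80],
    [0.55, -0.1, 0, 0, 80],
    [0, 0, 0, 1, 80],
    [0, 0, 0, 1, 80],
    [0, 0, 0, 1, 80],
    [0, 0, 0, 1, 80]
  ]
}}

```text
clock: 29.95
position: [0.442, -0.0002, 0.155]
tool_rot: [-0.011, 0.174, 0.985, -0.014]
force: [-0.5, -0.5, -0.2]
grip_width: 0.801
gripper_force: 0.0
```

>>> {"op": "play_rows", "data": {
  "deltas": [
    [0, 0, 0, 1, 80],
    [0, 0, 0, 1, 80],
    [0, 0, 0, 1, 80],
    [0, 0, 0, 1, 80],
    [0, 0, 0, 1, 80],
    [0, 0, 0, 1, 80],
    [0, 0, 0, 1, 80],
    [0, 0, 0, 1, 80],
    [0, 0, 0, 1, 80],
    [0, 0, 0, 1, 80],
    [0, 0, 0, 0, 80]
  ]
}}

```text
clock: 31.05
position: [0.4421, -0.0001, 0.155]
tool_rot: [-0.006, 0.499, 0.866, -0.017]
force: [-0.1, 0.0, -0.4]
grip_width: 0.8
gripper_force: 0.0
```

```bash
python3 look.py; python3 -c "
from h import *
to(442,-0.5,9,29)"
```

```text
top amber box (560, -239, 27, 20, -1) 26
top blue board (450, -96, 43, 25, 38) 34
side amber box (560, -237, 35, 31, 78) 33
side green box (572, 13, 35, 31, -12) 27
side blue board (448, -97, 50, 32, 45) 31
side blue board (441, 1, 56, 34, -68) 31
pos [ 4.423e+02 -1.000e-01  1.552e+02] phi 30.3 tot [0.03 0.15 4.87] turn 0.32 t 31.15 q7 0.38
```

>>> {"op": "play_rows", "data": {
  "deltas": [
    [0.03, 0.15, 0.8, 0.3, 80],
    [0, 0, 0.85, 0, 80],
    [0, 0, 0.85, 0, 80],
    [0, 0, 0.85, 0, 80],
    [0, 0, 0.85, 0, 80],
    [0, 0, 0.67, 0, 80],
    [0, 0, 0, 0, 10],
    [0, 0, 0, 0, 10],
    [0, 0, 0, 0, 10],
    [0, 0, 0, 0, 10],
    [0, 0, 0, 0, 10],
    [0, 0, 0, 0, 10]
  ]
}}

```text
clock: 32.35
position: [0.4423, -0.0006, 0.0095]
tool_rot: [-0.005, 0.508, 0.861, -0.017]
force: [0.5, -0.7, -0.0]
grip_width: 0.337
gripper_force: 0.0
```

>>> {"op": "play_rows", "data": {
  "deltas": [
    [0, 0, 0, 0, 10],
    [0, 0, 0, 0, 10],
    [0, 0, 0, 0, 10],
    [0, 0, 0, 0, 10],
    [0, 0, -0.3, 0, 10],
    [0, 0, -0.8, 0, 10],
    [0, 0, -0.8, 0, 10],
    [0, 0, -0.8, 0, 10],
    [0, 0, -0.8, 0, 10],
    [0, 0, -0.8, 0, 10],
    [0, 0, -0.8, 0, 10]
  ]
}}

```text
clock: 33.45
position: [0.4461, 0.0035, 0.1638]
tool_rot: [-0.005, 0.507, 0.861, -0.017]
force: [0.0, -1.3, -0.2]
grip_width: 0.275
gripper_force: 24.9
```

```bash
python3 -c "
from h import *
to(579,224,160,92)"
```

```text
pos [446.1   3.5 163.8] phi 29.0 tot [ 4.28  7.44 -0.16] turn -15.75 t 33.45 q7 0.35
```

>>> {"op": "play_rows", "data": {
  "deltas": [
    [0.306, 0.531, 0, 0, 10],
    [0.306, 0.531, 0, 0, 10],
    [0.306, 0.531, 0, 0, 10],
    [0.306, 0.531, 0, 0, 10],
    [0.306, 0.531, 0, 0, 10],
    [0.306, 0.531, 0, 0, 10],
    [0.306, 0.531, 0, 0, 10],
    [0.306, 0.531, 0, 0, 10],
    [0.306, 0.531, 0, 0, 10],
    [0.306, 0.531, 0, 0, 10],
    [0.306, 0.531, 0, 0, 10],
    [0.306, 0.531, 0, 0, 10]
  ]
}}

```text
clock: 34.65
position: [0.5603, 0.1927, 0.1553]
tool_rot: [-0.005, 0.508, 0.861, -0.017]
force: [0.5, -0.2, -0.1]
grip_width: 0.273
gripper_force: 24.9
```

>>> {"op": "play_rows", "data": {
  "deltas": [
    [0.306, 0.531, 0, 0, 10],
    [0.306, 0.531, 0, 0, 10],
    [0, 0, 0, -1, 10],
    [0, 0, 0, -1, 10],
    [0, 0, 0, -1, 10],
    [0, 0, 0, -1, 10],
    [0, 0, 0, -1, 10],
    [0, 0, 0, -1, 10],
    [0, 0, 0, -1, 10],
    [0, 0, 0, -1, 10]
  ]
}}

```text
clock: 35.65
position: [0.5789, 0.2234, 0.1542]
tool_rot: [-0.01, 0.249, 0.968, -0.015]
force: [0.5, -0.1, 0.1]
grip_width: 0.268
gripper_force: 24.9
```

>>> {"op": "play_rows", "data": {
  "deltas": [
    [0, 0, 0, -1, 10],
    [0, 0, 0, -1, 10],
    [0, 0, 0, -1, 10],
    [0, 0, 0, -1, 10],
    [0, 0, 0, -1, 10],
    [0, 0, 0, -1, 10],
    [0, 0, 0, -1, 10],
    [0, 0, 0, -0.8, 10],
    [0, 0, 0, 0, 10]
  ]
}}

```text
clock: 36.55
position: [0.5789, 0.2234, 0.154]
tool_rot: [-0.013, -0.019, 1.0, -0.012]
force: [0.3, -0.4, -0.2]
grip_width: 0.275
gripper_force: 24.9
```

```bash
python3 -c "
from h import *
to(579,224,50,92)"
```

```text
pos [578.9 223.4 154. ] phi 92.2 tot [-0.1   0.1   3.46] turn 0.06 t 36.55 q7 0.81
```

>>> {"op": "play_rows", "data": {
  "deltas": [
    [-0.08, 0.1, 0.6, 0, 10],
    [0, 0, 0.8, 0, 10],
    [0, 0, 0.8, 0, 10],
    [0, 0, 0.7, 0, 10],
    [0, 0, 0.55, 0, 10],
    [0, 0, 0, 0, 45],
    [0, 0, 0, 0, 45],
    [0, 0, 0, 0, 45],
    [0, 0, -0.4, 0, 45],
    [0, 0, -0.8, 0, 45],
    [0, 0, -0.8, 0, 45],
    [0, 0, -0.8, 0, 60]
  ]
}}

```text
clock: 37.75
position: [0.5811, 0.2265, 0.1366]
tool_rot: [-0.012, -0.019, 1.0, -0.011]
force: [0.3, -0.0, 0.4]
grip_width: 0.482
gripper_force: 0.0
```

>>> {"op": "play_rows", "data": {
  "deltas": [
    [0, 0, -0.7, 0, 80],
    [0, 0, 0, 0, 80]
  ]
}}

```text
clock: 37.95
position: [0.5827, 0.228, 0.1597]
tool_rot: [-0.01, -0.019, 1.0, -0.011]
force: [-0.8, 0.1, 0.3]
grip_width: 0.639
gripper_force: 0.0
```

```bash
python3 look.py; python3 -c "
from h import *
to(449,-97,155,134)"
```

```text
top amber box (560, -239, 27, 20, -1) 26
top green box (567, -33, 39, 17, -10) 31
top green box (572, 14, 40, 18, -10) 32
top blue board (450, -96, 41, 26, 46) 34
side amber box (560, -237, 35, 31, 78) 33
side green box (572, 13, 35, 31, -12) 27
side blue board (449, -97, 48, 32, 45) 31
pos [581.7 226.9 156.3] phi 92.2 tot [  4.82 -10.62   0.4 ] turn -10.46 t 38.05 q7 0.81
```

>>> {"op": "play_rows", "data": {
  "deltas": [
    [0.24, -0.53, 0, 0, 80],
    [0.24, -0.53, 0, 0, 80],
    [0.24, -0.53, 0, 0, 80],
    [0.24, -0.53, 0, 0, 80],
    [0.24, -0.53, 0, 0, 80],
    [0.24, -0.53, 0, 0, 80],
    [0.24, -0.53, 0, 0, 80],
    [0.24, -0.53, 0, 0, 80],
    [0.24, -0.53, 0, 0, 80],
    [0.24, -0.53, 0, 0, 80],
    [0.24, -0.53, 0, 0, 80],
    [0.24, -0.53, 0, 0, 80]
  ]
}}

```text
clock: 39.25
position: [0.5015, 0.032, 0.1612]
tool_rot: [-0.014, -0.019, 1.0, -0.012]
force: [0.4, 0.4, 0.5]
grip_width: 0.803
gripper_force: 0.0
```

>>> {"op": "play_rows", "data": {
  "deltas": [
    [0.24, -0.53, 0, 0, 80],
    [0.24, -0.53, 0, 0, 80],
    [0.24, -0.53, 0, 0, 80],
    [0.24, -0.53, 0, 0, 80],
    [0.24, -0.53, 0, 0, 80],
    [0.24, -0.53, 0, 0, 80],
    [0.24, -0.53, 0, 0, 80],
    [0.24, -0.53, 0, 0, 80]
  ]
}}

```text
clock: 40.05
position: [0.4488, -0.0971, 0.1658]
tool_rot: [-0.013, -0.019, 1.0, -0.012]
force: [0.7, 0.3, -0.9]
grip_width: 0.8
gripper_force: 0.0
```

>>> {"op": "play_rows", "data": {
  "deltas": [
    [0, 0, 0, -1, 80],
    [0, 0, 0, -1, 80],
    [0, 0, 0, -1, 80],
    [0, 0, 0, -1, 80],
    [0, 0, 0, -1, 80],
    [0, 0, 0, -1, 80],
    [0, 0, 0, -1, 80],
    [0, 0, 0, -1, 80],
    [0, 0, 0, -1, 80],
    [0, 0, 0, -1, 80],
    [0, 0, 0, -0.5, 80],
    [0, 0, 0, 0, 80]
  ]
}}

```text
clock: 41.25
position: [0.4492, -0.0964, 0.1658]
tool_rot: [-0.017, -0.376, 0.926, -0.006]
force: [-0.3, 0.1, 0.4]
grip_width: 0.8
gripper_force: 0.0
```

```bash
python3 look.py; python3 -c "
from h import *
to(449,-96.5,9,134)"
```

```text
top green box (567, -33, 39, 18, -10) 32
top green box (572, 14, 40, 18, -10) 32
top blue box (575, 223, 32, 22, 1) 31
side amber box (560, -237, 35, 31, 78) 34
side green box (572, 13, 35, 31, -12) 27
side blue board (447, -98, 49, 38, 41) 34
pos [449.3 -96.4 165.9] phi 134.1 tot [-0.18  0.    5.23] turn 0.02 t 41.35 q7 2.24
```

>>> {"op": "play_rows", "data": {
  "deltas": [
    [-0.18, 0, 0.83, 0, 80],
    [0, 0, 0.9, 0, 80],
    [0, 0, 0.9, 0, 80],
    [0, 0, 0.9, 0, 80],
    [0, 0, 0.9, 0, 80],
    [0, 0, 0.8, 0, 80],
    [0, 0, 0, 0, 10],
    [0, 0, 0, 0, 10],
    [0, 0, 0, 0, 10],
    [0, 0, 0, 0, 10],
    [0, 0, 0, 0, 10],
    [0, 0, 0, 0, 10]
  ]
}}

```text
clock: 42.55
position: [0.4494, -0.0966, 0.0093]
tool_rot: [-0.016, -0.376, 0.927, -0.006]
force: [-0.4, -0.3, 0.2]
grip_width: 0.34
gripper_force: 0.0
```

>>> {"op": "play_rows", "data": {
  "deltas": [
    [0, 0, 0, 0, 10],
    [0, 0, 0, 0, 10],
    [0, 0, 0, 0, 10],
    [0, 0, 0, 0, 10],
    [0, 0, -0.3, 0, 10],
    [0, 0, -0.8, 0, 10],
    [0, 0, -0.8, 0, 10],
    [0, 0, -0.8, 0, 10],
    [0, 0, -0.8, 0, 10],
    [0, 0, -0.8, 0, 10],
    [0, 0, -0.8, 0, 10]
  ]
}}

```text
clock: 43.65
position: [0.4533, -0.0923, 0.1634]
tool_rot: [-0.016, -0.376, 0.926, -0.006]
force: [0.8, -0.5, -0.5]
grip_width: 0.273
gripper_force: 25.0
```

```bash
python3 -c "
from h import *
to(578,268,160,92)"
```

```text
pos [453.3 -92.3 163.4] phi 134.2 tot [-11.35   5.71  -0.28] turn 10.55 t 43.65 q7 2.22
```

>>> {"op": "play_rows", "data": {
  "deltas": [
    [0, 0, 0, 1, 10],
    [0, 0, 0, 1, 10],
    [0, 0, 0, 1, 10],
    [0, 0, 0, 1, 10],
    [0, 0, 0, 1, 10],
    [0, 0, 0, 1, 10],
    [0, 0, 0, 1, 10],
    [0, 0, 0, 1, 10],
    [0, 0, 0, 1, 10],
    [0, 0, 0, 1, 10],
    [0, 0, 0, 0.5, 10]
  ]
}}

```text
clock: 44.75
position: [0.4534, -0.0924, 0.1625]
tool_rot: [-0.013, -0.018, 1.0, -0.012]
force: [-0.1, -0.9, -1.5]
grip_width: 0.274
gripper_force: 25.0
```

```bash
python3 -c "
from h import *
to(578,268,160,92)"
```

```text
pos [453.4 -92.4 162.5] phi 92.1 tot [-4.58 11.85 -0.31] turn 0.02 t 44.75 q7 1.54
```

>>> {"op": "play_rows", "data": {
  "deltas": [
    [-0.21, 0.54, 0, 0, 10],
    [-0.21, 0.54, 0, 0, 10],
    [-0.21, 0.54, 0, 0, 10],
    [-0.21, 0.54, 0, 0, 10],
    [-0.21, 0.54, 0, 0, 10],
    [-0.21, 0.54, 0, 0, 10],
    [-0.21, 0.54, 0, 0, 10],
    [-0.21, 0.54, 0, 0, 10],
    [-0.21, 0.54, 0, 0, 10],
    [-0.21, 0.54, 0, 0, 10],
    [-0.21, 0.54, 0, 0, 10]
  ]
}}

```text
clock: 45.85
position: [0.5159, 0.0888, 0.1566]
tool_rot: [-0.013, -0.019, 1.0, -0.012]
force: [0.2, -0.1, 0.0]
grip_width: 0.27
gripper_force: 25.0
```

>>> {"op": "play_rows", "data": {
  "deltas": [
    [-0.21, 0.54, 0, 0, 10],
    [-0.21, 0.54, 0, 0, 10],
    [-0.21, 0.54, 0, 0, 10],
    [-0.21, 0.54, 0, 0, 10],
    [-0.21, 0.54, 0, 0, 10],
    [-0.21, 0.54, 0, 0, 10],
    [-0.21, 0.54, 0, 0, 10],
    [-0.21, 0.54, 0, 0, 10],
    [-0.21, 0.54, 0, 0, 10],
    [-0.21, 0.54, 0, 0, 10],
    [-0.21, 0.54, 0, 0, 10],
    [0, 0, 0, 0, 10]
  ]
}}

```text
clock: 47.05
position: [0.5776, 0.271, 0.1505]
tool_rot: [-0.013, -0.02, 1.0, -0.011]
force: [-0.2, 0.2, -0.6]
grip_width: 0.274
gripper_force: 25.0
```

```bash
python3 -c "
from h import *
to(578,268,50,92)"
```

```text
pos [577.6 271.  150.5] phi 92.4 tot [-0.1  -0.03  3.35] turn 0.09 t 47.05 q7 0.74
```

>>> {"op": "play_rows", "data": {
  "deltas": [
    [-0.1, -0.03, 0.6, 0, 10],
    [0, 0, 0.8, 0, 10],
    [0, 0, 0.8, 0, 10],
    [0, 0, 0.65, 0, 10],
    [0, 0, 0.5, 0, 10],
    [0, 0, 0, 0, 45],
    [0, 0, 0, 0, 45],
    [0, 0, 0, 0, 45],
    [0, 0, -0.4, 0, 45],
    [0, 0, -0.8, 0, 45],
    [0, 0, -0.8, 0, 45],
    [0, 0, -0.8, 0, 45]
  ]
}}

```text
clock: 48.25
position: [0.5811, 0.2677, 0.1363]
tool_rot: [-0.012, -0.019, 1.0, -0.011]
force: [-0.7, 0.1, -0.7]
grip_width: 0.447
gripper_force: 0.0
```

```bash
python3 -c "
from h import *
to(470,268,200,92)"
```

```text
pos [581.1 267.7 136.3] phi 92.2 tot [ 3.75  0.1  -2.03] turn 0.05 t 48.25 q7 0.74
```

>>> {"op": "play_rows", "data": {
  "deltas": [
    [0, 0, -0.7, 0, 0],
    [0, 0, -0.8, 0, 0],
    [0, 0, -0.8, 0, 0],
    [0, 0, -0.8, 0, 0],
    [-0.52, -0.1, 0, 0, 0],
    [-0.52, -0.1, 0, 0, 0],
    [-0.52, -0.1, 0, 0, 0],
    [-0.52, -0.1, 0, 0, 0],
    [-0.52, -0.1, 0, 0, 0],
    [-0.52, -0.1, 0, 0, 0],
    [-0.52, -0.1, 0, 0, 0],
    [0, 0, 0, 0, 0]
  ]
}}

```text
clock: 49.45
position: [0.6945, 0.252, 0.225]
tool_rot: [-0.013, -0.018, 1.0, -0.011]
force: [0.7, -0.6, -0.3]
grip_width: 0.009
gripper_force: 0.0
```

```bash
python3 look.py; python3 -c "
from h import *
to(688,246,115,92)
im=cv2.imread('side_raw.png')[70:300,170:350]; cv2.imwrite('pics/s3.png',cv2.resize(im,None,fx=2.5,fy=2.5,interpolation=cv2.INTER_CUBIC))"
```

```text
top amber box (560, -239, 27, 20, -1) 26
top green box (567, -33, 39, 17, -10) 32
top green box (572, 15, 39, 19, -10) 30
side amber box (560, -237, 35, 31, 78) 33
side green box (572, 13, 35, 31, -12) 27
side blue box (580, 262, 26, 22, 78) 15
pos [692.7 253.2 225.1] phi 92.2 tot [ 0.07 -0.15  3.68] turn 0.05 t 49.55 q7 0.9
```

View pics/s3.png

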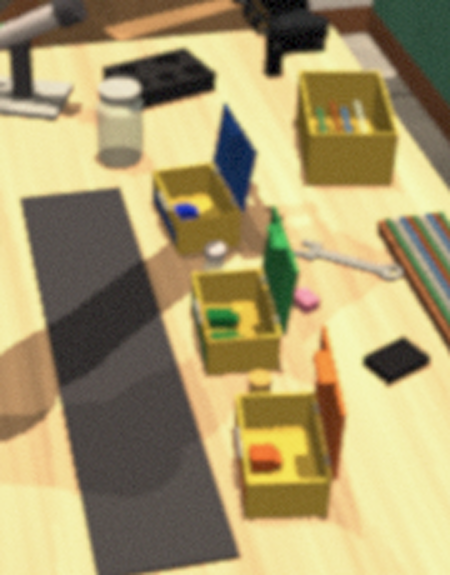

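All five offcuts are boxed and the board is bare (crop: blue (185,210), green (220,320), amber (265,458)). Next I'll get behind the blue cover and pull it down.

>>> {"op": "play_rows", "data": {
  "deltas": [
    [0.07, -0.15, 0.6, 0, 0],
    [0, 0, 0.8, 0, 0],
    [0, 0, 0.8, 0, 0],
    [0, 0, 0.8, 0, 0],
    [0, 0, 0.68, 0, 0],
    [0.4, 0, 0, 0, 0],
    [0.4, 0, 0, 0, 0],
    [0.4, 0, 0, 0, 0]
  ]
}}

```text
clock: 50.35
position: [0.6514, 0.2443, 0.1158]
tool_rot: [-0.013, -0.019, 1.0, -0.012]
force: [2.2, 0.6, 0.3]
grip_width: 0.004
gripper_force: 0.8
```

>>> {"op": "play_rows", "data": {
  "deltas": [
    [0.3, 0, 0, 0, 0],
    [0.3, 0, 0, 0, 0],
    [0.3, 0, 0, 0, 0],
    [0.3, 0, 0, 0, 0],
    [0.3, 0, 0, 0, 0],
    [0.3, 0, 0, 0, 0],
    [0.3, 0, 0, 0, 0],
    [0.3, 0, 0, 0, 0],
    [0.3, 0, 0, 0, 0]
  ]
}}

```text
clock: 51.25
position: [0.5707, 0.241, 0.1171]
tool_rot: [-0.013, -0.019, 1.0, -0.012]
force: [0.7, -0.1, 0.4]
grip_width: 0.009
gripper_force: 0.2
```

```bash
python3 -c "
from h import *
to(547,246,62,92);print(bot.read_state()['force'])
im=eyes.camera('side')[70:220,190:310,::-1]; cv2.imwrite('pics/s4.png',cv2.resize(im,None,fx=3,fy=3,interpolation=cv2.INTER_CUBIC))"
```

```text
pos [570.7 241.  117.1] phi 92.2 tot [0.73 0.24 1.85] turn 0.05 t 51.25 q7 0.75
[ 0.73814883 -0.08707438  0.39776021]
```

View pics/s4.png

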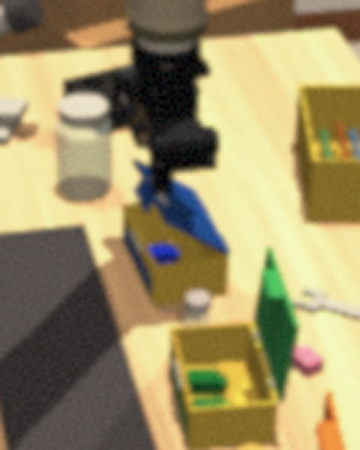

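>>> {"op": "play_rows", "data": {
  "deltas": [
    [0.23, 0.1, 0.28, 0, 0],
    [0.23, 0.1, 0.28, 0, 0],
    [0.14, 0, 0.33, 0, 0],
    [0.1, 0, 0.33, 0, 0],
    [0.04, 0, 0.2, 0, 0],
    [0, 0, 0.1, 0, 0],
    [0, 0, 0.1, 0, 0]
  ]
}}

```text
clock: 52.0
position: [0.5471, 0.2451, 0.07]
tool_rot: [-0.014, -0.019, 1.0, -0.012]
force: [-11.8, -6.5, 23.9]
grip_width: 0.006
gripper_force: 11.9
```

>>> {"op": "play_rows", "data": {
  "deltas": [
    [0, 0, 0.08, 0, 0],
    [0, 0, 0.08, 0, 0]
  ]
}}

```text
clock: 52.2
position: [0.5472, 0.2452, 0.065]
tool_rot: [-0.013, -0.019, 1.0, -0.012]
force: [-4.2, -1.2, 7.7]
grip_width: 0.004
gripper_force: 3.6
```

>>> {"op": "play_rows", "data": {
  "deltas": [
    [0, 0, 0.08, 0, 0],
    [0, 0, 0.04, 0, 0]
  ]
}}

```text
clock: 52.4
position: [0.5478, 0.2451, 0.0611]
tool_rot: [-0.013, -0.019, 1.0, -0.012]
force: [-5.2, -2.7, 15.6]
grip_width: 0.002
gripper_force: 8.0
```

>>> {"op": "play_rows", "data": {
  "deltas": [
    [0, 0, -0.3, 0, 0],
    [0, 0, -0.8, 0, 0],
    [0, 0, -0.8, 0, 0],
    [0, 0, -0.9, 0, 0],
    [0, 0, -0.9, 0, 0],
    [0, 0, -0.9, 0, 0],
    [0, 0, -0.9, 0, 0]
  ]
}}

```text
clock: 53.1
position: [0.5521, 0.2486, 0.2268]
tool_rot: [-0.013, -0.019, 1.0, -0.012]
force: [0.6, 0.3, -0.4]
grip_width: 0.008
gripper_force: 0.0
```

```bash
python3 -c "
from h import *
to(688,-15,230,86)
n='side'
im=eyes.camera(n); im2=im[90:190,210:300,::-1]; cv2.imwrite('pics/s5.png',cv2.resize(im2,None,fx=4,fy=4,interpolation=cv2.INTER_CUBIC))
print(proj(n,[[.545,.246,.061]]))"
```

```text
pos [552.1 248.6 226.8] phi 92.2 tot [-4.2  -8.95 -0.01] turn 1.54 t 53.1 q7 0.78
[[235.51245967 146.92447405]]
```

View pics/s5.png

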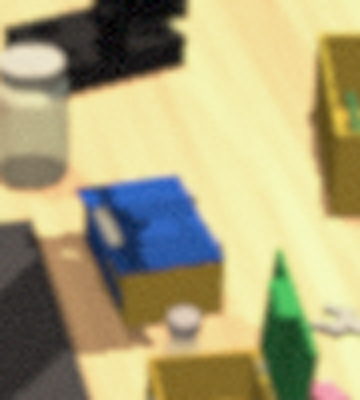

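The blue cover lies flat and shut. Now green.

>>> {"op": "play_rows", "data": {
  "deltas": [
    [-0.23, -0.5, 0, 0, 0],
    [-0.23, -0.5, 0, 0, 0],
    [-0.23, -0.5, 0, 0, 0],
    [-0.23, -0.5, 0, 0, 0],
    [-0.23, -0.5, 0, 0, 0],
    [-0.23, -0.5, 0, 0, 0],
    [-0.23, -0.5, 0, 0, 0],
    [-0.23, -0.5, 0, 0, 0],
    [-0.23, -0.5, 0, 0, 0],
    [-0.23, -0.5, 0, 0, 0],
    [-0.23, -0.5, 0, 0, 0],
    [-0.23, -0.5, 0, 0, 0]
  ]
}}

```text
clock: 54.35
position: [0.642, 0.0708, 0.2274]
tool_rot: [-0.013, -0.019, 1.0, -0.012]
force: [-0.9, 0.3, -0.0]
grip_width: 0.004
gripper_force: 0.0
```

>>> {"op": "play_rows", "data": {
  "deltas": [
    [-0.23, -0.5, 0, 0, 0],
    [-0.23, -0.5, 0, 0, 0],
    [-0.23, -0.5, 0, 0, 0],
    [-0.23, -0.5, 0, 0, 0],
    [-0.23, -0.5, 0, 0, 0],
    [-0.23, -0.5, 0, 0, 0],
    [0, 0, 0, 0.8, 0],
    [0, 0, 0, 0.7, 0],
    [0, 0, 0, 0, 0]
  ]
}}

```text
clock: 55.25
position: [0.6865, -0.0168, 0.2284]
tool_rot: [-0.012, 0.034, 0.999, -0.012]
force: [-1.0, -0.1, 0.0]
grip_width: 0.005
gripper_force: 0.0
```

```bash
python3 -c "
from h import *
to(685,-16,117,86)"
```

```text
pos [686.5 -16.8 228.4] phi 86.1 tot [-0.04  0.12  3.71] turn 0.03 t 55.25 q7 1.14
```

>>> {"op": "play_rows", "data": {
  "deltas": [
    [0, 0.12, 0.6, 0, 0],
    [0, 0, 0.8, 0, 0],
    [0, 0, 0.8, 0, 0],
    [0, 0, 0.8, 0, 0],
    [0, 0, 0.71, 0, 0],
    [0.4, 0, 0, 0, 0],
    [0.4, 0, 0, 0, 0],
    [0.35, 0, 0, 0, 0],
    [0.3, 0, 0, 0, 0],
    [0.3, 0, 0, 0, 0],
    [0.3, 0, 0, 0, 0],
    [0.3, 0, 0, 0, 0]
  ]
}}

```text
clock: 56.45
position: [0.6127, -0.0107, 0.1188]
tool_rot: [-0.012, 0.033, 0.999, -0.013]
force: [1.9, -1.1, 0.2]
grip_width: 0.001
gripper_force: 0.6
```

>>> {"op": "play_rows", "data": {
  "deltas": [
    [0.3, 0, 0, 0, 0],
    [0.3, 0, 0, 0, 0],
    [0.3, 0, 0, 0, 0],
    [0.3, 0, 0, 0, 0],
    [0.3, 0, 0, 0, 0],
    [0.1, 0, 0, 0, 0]
  ]
}}

```text
clock: 57.05
position: [0.5644, -0.0074, 0.12]
tool_rot: [-0.013, 0.033, 0.999, -0.013]
force: [-0.6, 1.1, -0.2]
grip_width: 0.007
gripper_force: 0.1
```

```bash
python3 -c "
from h import *
to(541,-8,72,86);print(bot.read_state()['force'])"
```

```text
pos [564.4  -7.4 120. ] phi 86.2 tot [ 0.74 -0.03  1.62] turn 0.05 t 57.05 q7 1.07
[-0.58372677  1.13292416 -0.22918726]
```

>>> {"op": "play_rows", "data": {
  "deltas": [
    [0.22, 0, 0.28, 0, 0],
    [0.22, 0, 0.3, 0, 0],
    [0.14, 0, 0.35, 0, 0],
    [0.1, 0, 0.35, 0, 0],
    [0.04, 0, 0.25, 0, 0],
    [0, 0, 0.1, 0, 0],
    [0, 0, 0.08, 0, 0],
    [0, 0, 0.08, 0, 0]
  ]
}}

```text
clock: 57.85
position: [0.5419, -0.0071, 0.0676]
tool_rot: [-0.013, 0.033, 0.999, -0.013]
force: [-9.7, -1.6, 17.0]
grip_width: 0.011
gripper_force: 8.0
```

>>> {"op": "play_rows", "data": {
  "deltas": [
    [0, 0, 0.08, 0, 0],
    [0, 0, 0.06, 0, 0],
    [0, 0, 0.04, 0, 0]
  ]
}}

```text
clock: 58.15
position: [0.5425, -0.0073, 0.0612]
tool_rot: [-0.012, 0.033, 0.999, -0.012]
force: [-2.1, 1.1, 10.7]
grip_width: 0.006
gripper_force: 5.8
```

>>> {"op": "play_rows", "data": {
  "deltas": [
    [0, 0, -0.3, 0, 0],
    [0, 0, -0.8, 0, 0],
    [0, 0, -0.8, 0, 0],
    [0, 0, -0.9, 0, 0],
    [0, 0, -0.9, 0, 0],
    [0, 0, -0.9, 0, 0],
    [0, 0, -0.9, 0, 0],
    [0, 0, 0, 0.8, 0],
    [0, 0, 0, 0.5, 0]
  ]
}}

```text
clock: 59.05
position: [0.5471, -0.0033, 0.2277]
tool_rot: [-0.011, 0.08, 0.997, -0.013]
force: [0.2, -0.8, -0.1]
grip_width: 0.009
gripper_force: 0.0
```

```bash
python3 -c "
from h import *
to(678,-261,230,81)"
```

```text
pos [547.1  -3.3 227.7] phi 80.9 tot [-5.67 -7.79  0.03] turn -0.03 t 59.05 q7 1.06
```

>>> {"op": "play_rows", "data": {
  "deltas": [
    [-0.33, -0.46, 0, 0, 0],
    [-0.33, -0.46, 0, 0, 0],
    [-0.33, -0.46, 0, 0, 0],
    [-0.33, -0.46, 0, 0, 0],
    [-0.33, -0.46, 0, 0, 0],
    [-0.33, -0.46, 0, 0, 0],
    [-0.33, -0.46, 0, 0, 0],
    [-0.33, -0.46, 0, 0, 0],
    [-0.33, -0.46, 0, 0, 0],
    [-0.33, -0.46, 0, 0, 0],
    [-0.33, -0.46, 0, 0, 0],
    [-0.33, -0.46, 0, 0, 0]
  ]
}}

```text
clock: 60.25
position: [0.6385, -0.187, 0.2282]
tool_rot: [-0.012, 0.079, 0.997, -0.013]
force: [-0.4, 0.4, 0.1]
grip_width: 0.005
gripper_force: 0.0
```

>>> {"op": "play_rows", "data": {
  "deltas": [
    [-0.33, -0.46, 0, 0, 0],
    [-0.33, -0.46, 0, 0, 0],
    [-0.33, -0.46, 0, 0, 0],
    [-0.33, -0.46, 0, 0, 0],
    [-0.33, -0.43, 0, 0, 0],
    [-0.33, 0, 0, 0, 0],
    [0, 0, 0, 0, 0]
  ]
}}

```text
clock: 60.95
position: [0.6865, -0.2629, 0.228]
tool_rot: [-0.012, 0.079, 0.997, -0.013]
force: [-0.3, -0.7, -0.1]
grip_width: 0.007
gripper_force: 0.0
```

```bash
python3 -c "
from h import *
to(678,-261,117,81)"
```

```text
pos [ 686.5 -262.9  228. ] phi 81.0 tot [0.21 0.12 3.7 ] turn -0.01 t 60.95 q7 1.42
```

>>> {"op": "play_rows", "data": {
  "deltas": [
    [0.15, 0.12, 0.6, 0, 0],
    [0, 0, 0.8, 0, 0],
    [0, 0, 0.8, 0, 0],
    [0, 0, 0.8, 0, 0],
    [0, 0, 0.7, 0, 0],
    [0.4, 0, 0, 0, 0],
    [0.4, 0, 0, 0, 0],
    [0.35, 0, 0, 0, 0],
    [0.3, 0, 0, 0, 0],
    [0.3, 0, 0, 0, 0],
    [0.3, 0, 0, 0, 0],
    [0.3, 0, 0, 0, 0]
  ]
}}

```text
clock: 62.15
position: [0.609, -0.2494, 0.1196]
tool_rot: [-0.012, 0.079, 0.997, -0.013]
force: [1.4, -0.4, 0.6]
grip_width: 0.004
gripper_force: 0.6
```

>>> {"op": "play_rows", "data": {
  "deltas": [
    [0.3, 0, 0, 0, 0],
    [0.3, 0, 0, 0, 0],
    [0.3, 0, 0, 0, 0],
    [0.3, 0, 0, 0, 0],
    [0.3, 0, 0, 0, 0],
    [0.15, 0, 0, 0, 0]
  ]
}}

```text
clock: 62.75
position: [0.5597, -0.2417, 0.1206]
tool_rot: [-0.012, 0.079, 0.997, -0.013]
force: [1.6, 0.5, 0.9]
grip_width: 0.006
gripper_force: 0.2
```

```bash
python3 -c "
from h import *
to(533,-238,72,81);print(bot.read_state()['force'])"
```

```text
pos [ 559.7 -241.7  120.6] phi 81.0 tot [0.86 0.03 1.64] turn -0.01 t 62.75 q7 1.37
[1.63268626 0.50399051 0.90925824]
```

>>> {"op": "play_rows", "data": {
  "deltas": [
    [0.22, 0, 0.28, 0, 0],
    [0.22, 0, 0.3, 0, 0],
    [0.16, 0, 0.35, 0, 0],
    [0.12, 0, 0.35, 0, 0],
    [0.05, 0, 0.27, 0, 0],
    [0, 0, 0.1, 0, 0],
    [0, 0, 0.08, 0, 0],
    [0, 0, 0.08, 0, 0]
  ]
}}

```text
clock: 63.55
position: [0.536, -0.2393, 0.0681]
tool_rot: [-0.013, 0.079, 0.997, -0.014]
force: [-10.3, 2.2, 18.3]
grip_width: 0.006
gripper_force: 8.5
```

>>> {"op": "play_rows", "data": {
  "deltas": [
    [0, 0, 0.08, 0, 0],
    [0, 0, 0.06, 0, 0],
    [0, 0, 0.04, 0, 0]
  ]
}}

```text
clock: 63.85
position: [0.5365, -0.2395, 0.0613]
tool_rot: [-0.012, 0.079, 0.997, -0.013]
force: [-2.1, 0.5, 9.3]
grip_width: 0.008
gripper_force: 5.3
```

>>> {"op": "play_rows", "data": {
  "deltas": [
    [0, 0, -0.3, 0, 0],
    [0, 0, -0.8, 0, 0],
    [0, 0, -0.8, 0, 0],
    [0, 0, -0.9, 0, 0],
    [0, 0, -0.9, 0, 0],
    [0.5, 0, -0.9, 0, 0],
    [0.5, 0, -0.9, 0, 0],
    [0.5, 0, 0, 0, 0],
    [0.5, 0, 0, 0, 0],
    [0, 0, 0, 0, 0]
  ]
}}

```text
clock: 64.85
position: [0.4804, -0.2262, 0.2283]
tool_rot: [-0.012, 0.079, 0.997, -0.014]
force: [0.0, -0.8, 0.0]
grip_width: 0.006
gripper_force: 0.0
```

```bash
python3 look.py; python3 -c "
from h import *
im=cv2.imread('side_raw.png')[90:300,190:350]; cv2.imwrite('pics/s6.png',cv2.resize(im,None,fx=2.8,fy=2.8,interpolation=cv2.INTER_CUBIC))"
```

```text
top amber box (526, -257, 23, 9, -89) 21
top amber box (527, -235, 12, 9, -1) 12
top amber box (554, -253, 39, 13, 80) 37
top amber box (594, -310, 65, 23, -40) 54
```

View pics/s6.png

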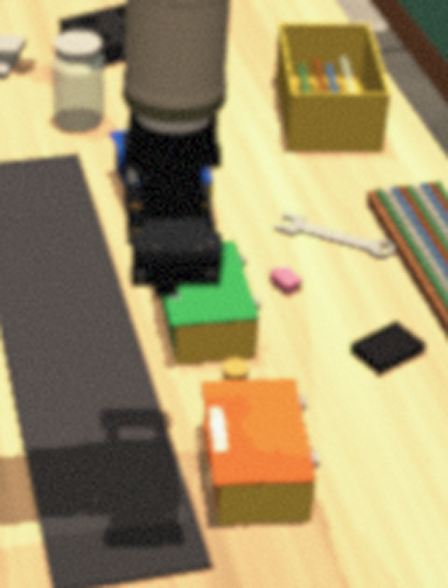

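```bash
python3 -c "
import cv2
im=cv2.imread('top_raw.png')[130:290,100:400]; cv2.imwrite('pics/t6.png',cv2.resize(im,None,fx=2.6,fy=2.6,interpolation=cv2.INTER_CUBIC))"
```

```text
(no output)
```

View pics/t6.png

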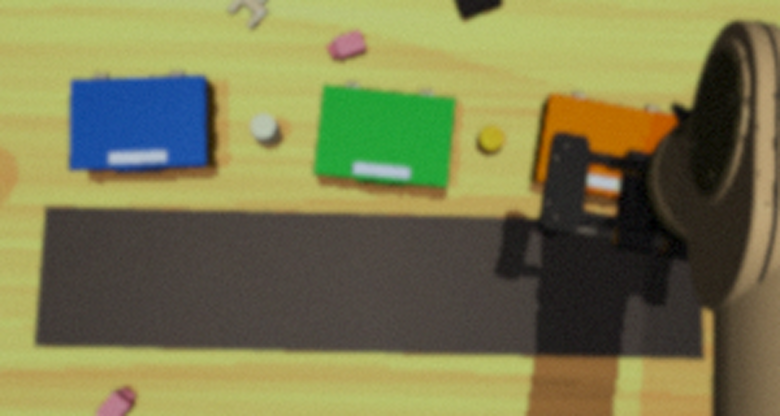

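The blue, green and orange covers lie flat. The jar, weight and pink pieces are where they were, and the board is empty. Handing in.

```bash
python3 -c "
from rig import bot
print(bot.close_job())"
```

```text
the job is handed in; nothing more can be done
None
```

All five offcuts I found are in the boxes of their colour (one amber, two green, two blue), the three covers look shut in the final pictures, and the job is handed in at about 65 s; no verdict came back.

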